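# Centre a test block under the swing-arm magnifier

### The job

Get the round steel test block ready for inspection: first nudge it across the round platen, without lifting it, until it sits centred inside the engraved circle. Then swing the stiff-jointed magnifier by its upright stem until the lens stands centred over that circle, and let go so that it stays there. Leave the other things on the bench where they are.

Things in the scene. Friction and masses are not known exactly. Their poses are not given: they have to be found in the camera images.
- test_block_centre (a point): Centre of the test block: a plain steel disc, 50 mm diameter, 12 mm thick, about 0.19 kg, with small dents in its top, lying loose on the platen off the mark. The point is half-way up (6 mm above the platen's top); z is the disc's axis.
- mark (a point): Centre of the engraved circle (60 mm inner diameter, with cross lines outside it) in the top of the platen, at the level of the platen's top, 20 mm above the bench. The platen is a fixed aluminium disc, 160 mm diameter, 20 mm thick, concentric with the circle; z up. A centred block leaves an even 5 mm gap to the circle. Behind the bench stands a window; its upright bar, at about x 0.56, y -0.385, is 0.16 m or more from the mark.
- post_axis (a point): Shoulder axis of the bench magnifier, upright, 116 mm above the bench. The magnifier stands fixed on a round grey base (90 mm diameter) with a slim steel post; hubs on the shoulder axis reach up to 150 mm. Link 1 runs level from here, 180 mm, to the elbow axis. Both joints turn about upright axes, are stiff with friction and stay where they are left.
- elbow_axis (a point): Elbow axis of the magnifier, upright, 180 mm from the shoulder axis, its hubs up to 36 mm above this point. Link 2 runs level from here, through the lens centre.
- lens_centre (a point): Centre of the round lens (black rim 96 mm across and 16 mm high, glass 81 mm), 170 mm from the elbow axis and 121 mm above the bench. It moves level, well above the block.
- stem_grip (a point): Point on the upright steel stem (14 mm diameter) by which the magnifier is moved, at the rim of the lens: 56 mm from the lens centre, level, in the direction turned 60 degrees clockwise (seen from above) from the direction elbow axis to lens centre; it turns with link 2, and there is free room round it. The point is 154 mm above the bench; the round stem is bare from 128 to 176 mm above the bench and ends there. It takes about 2 to 7 N to move, in any level direction.
- shoulder (a joint): Angle of link 1 about the upright shoulder axis (rad), growing counter-clockwise seen from above; range -1.2 to 3.2. At 0 link 1 points 1.2 rad counter-clockwise from the magnifier's own x axis, which points roughly away from the robot.
- elbow (a joint): Angle of link 2 against link 1 about the upright elbow axis (rad), counter-clockwise seen from above; range -1.95 (link 2 straight on from link 1) to 0.95; at 0 link 2 is turned 1.95 rad counter-clockwise from link 1, so the arm always bends the same way.
- ring_gauge: Bystander: plain steel ring, 52 mm diameter, 16 mm high, on the bench; origin at the centre of its underside.
- plain_block: Bystander: another flat test block, 60 mm diameter, 10 mm thick, on the bench and not on the platen; origin at the centre of its underside.
- weight_0: Bystander: brass knob weight, 56 mm diameter, 40 mm high; origin at the centre of its underside.
- weight_2: Bystander: brass knob weight, 34 mm diameter, 34 mm high; origin at the centre of its underside.
Mind the look-alikes: they are no part of the job. What is shaped like the part that bears test_block_centre but green or red is not meant.

How it is judged:
On the way, in this order (a step that is already met when the one before it is completed fails the run):
1. the test block lies still and flat, centred inside the engraved circle (horizontal distance between test_block_centre and mark below 0.005 m and z of test_block_centre in the frame of mark below 0.009 m and linear speed of test_block below 0.01 m/s), for 0.3 s.
2. the lens stands still, centred over the engraved circle (horizontal distance between lens_centre and mark below 0.012 m and linear speed of elbow below 0.02 m/s), for 0.2 s.
At the end, for the whole second after the job is handed in: The test block lies flat and still on the platen with its centre within 5 mm of the centre of the engraved circle, and the magnifier, released and still, has its lens centre within 12 mm of that same point seen from above (all of step 1 and angle between test_block_centre's own z axis and vertical below 0.1 rad and horizontal distance between lens_centre and mark below 0.012 m and linear speed of elbow below 0.01 m/s); the robot touches nothing.
It fails at once if the test block is lifted off, tipped on or pushed off the platen (z of test_block_centre in the frame of mark above 0.014 m or z of test_block_centre in the frame of mark below 0 m or angle between test_block_centre's own z axis and vertical above 0.25 rad).
It fails at once if a bystander is moved by more than 20 mm (distance of any of ring_gauge, plain_block, weight_0, weight_2 from where it was at the start of the episode above 0.02 m).
It also fails if it takes over 58 s, if anything falls off the work surface, if the arm or the gripper's body presses on something with over 40 N, if the wrist force passes 120 N, or if a joint passes its speed limit or range.

### The arm

A 7-joint arm with a two-finger parallel gripper is mounted at the origin on the work surface; the furniture and walls round the work are solid. World frame = base frame: x ahead of the robot, y to its left, z up, the work surface at z = 0. Lengths are in m, angles in rad, forces in N, time in s.
With the tool pointing down it reaches from about 0.4 to 0.85 m from the base axis. Payload 10.4 kg.
Tool frame: the origin (TCP) lies between the finger pads; the fingertips stand 25 mm ahead of it and the grasp point (between the pads) lies 6 mm ahead of it (arm.tip_reach is the distance from the TCP to the fingertips, in m); z points along the fingers, x is the direction in which the jaws open and shut, and the axes are right-handed (so a half turn about z gives the same grasp; the last joint's range is limited). The gripper opens to 87 mm and grips with 3 to 60 N. Pads are 19 mm wide; open, the fingers measure 117 mm over their backs; the gripper's body (75 mm by 190 mm) begins 51 mm behind the grasp point.
Start: joints at [1.123, 0.332, -0.065, 1.46, 0.022, 1.35, -0.088], TCP at [0.258, -0.569, 0.248] pointing down, gripper open.
Joint ranges: [-2.6, 2.6], [-0.5, 2.12], [-1.47, 1.34], [0.16, 2.42], [-1.27, 4.41], [0.06, 2.06], [-2.6, 2.6]. Speed limits (rad/s): [2.22, 2.22, 2.79, 2.79, 3.14, 3.14, 3.14].

### API

Orientations are given as a unit quaternion [x, y, z, w].
In Python, from station import observe, viewer, arm gives the robot as it stands. The module is installed in compiled form; this text tells all that it offers.
- The arm moves only by the tool play_rows, never from a script. Its argument "commands" is a list of rows, each a list of 3 entries, a list of its own where there are three numbers: the shift along the tool's x, y, z in cm, then the turn, a rotation vector about the tool's x, y, z in rad, then the finger opening in cm, from 0 to 8.7. A call has 1 to 10 rows; each row shifts and turns the commanded pose from where the row before left it, along the tool's axes as they then stand; what a row does not reach is not made up. A row lasts 1/10 s, in which the tool goes at most 50 mm and 8.59 degrees, less where a joint would pass 70% of its speed; a pose out of reach is approached as far as the arm can. A call with a gripper value outside its range is refused whole. The fingers move at their own pace and stop on an object; "squeeze" is the grip in N (left out, the last holds). Time passes only in rows, so rows that do not move let the fingers close. It gives the time, the measured TCP pose, the force and the opening at its end, in the units of the state.
- observe(): the state, without advancing time (a new reading comes with each control period).
- viewer.grab_frame(name): name is "scene" or "top" or "wrist"; returns (picture, depth): 400x640x3 uint8, red, green, blue; 400x640 float32, m along the optical axis (not along the pixel's ray), 0 where there is no reading.
- viewer.camera_model(name): a dict with "fx", "fy", "cx", "cy" (pixels), "rvec" (rotation vector, rad) and "tvec" (3), from world to camera coordinates, as OpenCV has them. Camera axes: x right, y down, z forward; pixel columns grow to the right and rows downward; lengths in m; the calibration is good to about 2 mm. A picture is of the moment at which its call begins: read the wrist's pose just before it. camera_model takes no time and is no camera call; for the wrist camera it gives the pose at the moment of the call.
- arm.hand_in(): hands the job in, once; it reports no verdict.
The state is a dict: "t": time; "joint_positions": joint angles; "qvel": joint speeds; "effort": joint torques, N m; "eef_pos": TCP position; "eef_rot": TCP orientation; "contact_force": force on the tool from outside, world axes, zero at the start; "wrist_torque": the same for the moment, N m; "finger_gap": opening from 0.0 (shut) to 1.0 (fully open).
Only numpy, scipy, OpenCV 4.12 (cv2) and the standard library are available. Lean on these libraries where they do the work, as an engineer would, in place of code of your own. Each camera call takes 0.05 s, during which the arm holds its last target.

## Working session

There is one attempt and no reset: what is moved stays moved. The work goes in short steps, Python scripts to look and compute and a tool call to move; the robot and the scene stay as the last step left them, time stands still between calls to the robot, and variables do not carry over. Pictures are saved under pics/ and viewed, and the job is handed in when it is done.

Besides the shell and the picture viewer there is one more tool, called after "Call:" as a command line: name --argument value ..., lists and objects as JSON in quotes. play_rows: Moves the arm, as the interface text tells. Its arguments: {"type":"object","properties":{"commands":{"type":"array"},"squeeze":{"type":"number"}},"required":["commands"]}

```bash
mkdir -p pics; cat > h.py <<'E'
import numpy as np, cv2, json
from station import observe, viewer, arm
def grab(n,save=None):
    m=viewer.camera_model(n); im,d=viewer.grab_frame(n)
    if save: cv2.imwrite('pics/'+save+'.png',im[:,:,::-1]); np.savez('pics/'+save+'.npz',im=im,d=d,**{k:np.array(v) for k,v in m.items()})
    return im,d,m
def load(s):
    z=np.load('pics/'+s+'.npz'); return z['im'],z['d'],{k:z[k] for k in ('fx','fy','cx','cy','rvec','tvec')}
def ray(m,u,v):
    R=cv2.Rodrigues(np.array(m['rvec'],float))[0]; t=np.array(m['tvec'],float).ravel()
    return -R.T@t, R.T@np.array([(u-m['cx'])/m['fx'],(v-m['cy'])/m['fy'],1.])
def onz(m,u,v,z):
    c,d=ray(m,u,v); return c+d*(z-c[2])/d[2]
def proj(m,p):
    K=np.array([[m['fx'],0,m['cx']],[0,m['fy'],m['cy']],[0,0,1.]])
    return cv2.projectPoints(np.array(p,float).reshape(-1,3),np.array(m['rvec'],float),np.array(m['tvec'],float),K,None)[0].reshape(-1,2)
def cloud(m,d):
    v,u=np.mgrid[:d.shape[0],:d.shape[1]]
    P=np.stack([(u-m['cx'])/m['fx']*d,(v-m['cy'])/m['fy']*d,d],-1)
    R=cv2.Rodrigues(np.array(m['rvec'],float))[0]; t=np.array(m['tvec'],float).ravel()
    return (P-t)@R
E
python3 - <<'E'
from h import *
s=observe(); print({k:np.round(v,3).tolist() for k,v in s.items()}, arm.tip_reach)
for n in ('scene','top','wrist'):
    im,d,m=grab(n,n+'0'); print(n,{k:np.round(v,3).tolist() for k,v in m.items()},ray(m,320,200))
E
```

```text
{'t': 0.0, 'joint_positions': [1.123, 0.333, -0.065, 1.461, 0.022, 1.35, -0.089], 'qvel': [0.001, -0.0, 0.002, -0.001, -0.001, 0.0, -0.001], 'effort': [-0.001, -62.326, 0.024, -38.99, -0.061, 0.04, 0.0], 'eef_pos': [0.257, -0.569, 0.247], 'eef_rot': [0.84, -0.542, -0.001, -0.0], 'contact_force': [0.08, 0.487, -0.37], 'wrist_torque': [0.024, -0.03, -0.054], 'finger_gap': 1.0} 0.025
scene {'fx': 364.156, 'fy': 364.156, 'cx': 314.298, 'cy': 197.663, 'rvec': [1.988, -0.723, 0.432], 'tvec': [-0.392, 0.224, 0.674]} (array([-0.0110363 , -0.61358753,  0.53056984]), array([ 0.57473588,  0.64923314, -0.49845903]))
top {'fx': 365.444, 'fy': 365.444, 'cx': 321.353, 'cy': 201.54, 'rvec': [2.173, -2.156, 0.102], 'tvec': [-0.056, 0.494, 1.042]} (array([ 0.3850929 , -0.0621507 ,  1.08674765]), array([ 0.10685908,  0.0126074 , -0.99421006]))
wrist {'fx': 296.895, 'fy': 296.895, 'cx': 320.035, 'cy': 203.822, 'rvec': [-2.416, 1.559, 0.24], 'tvec': [-0.625, -0.036, 0.393]} (array([ 0.33322284, -0.53499428,  0.3851829 ]), array([-0.26251897, -0.11827229, -0.95773754]))
```

View pics/scene0.png

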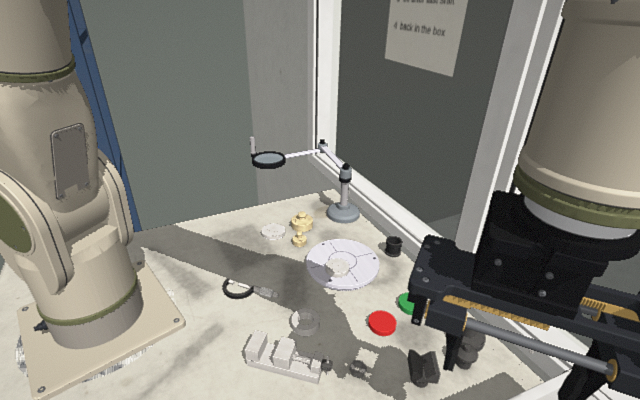

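View pics/top0.png

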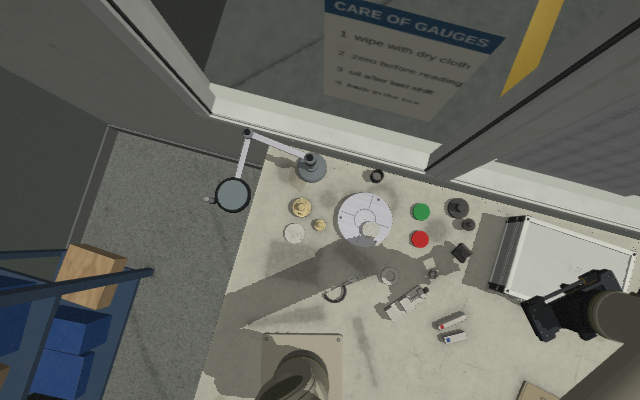

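View pics/wrist0.png

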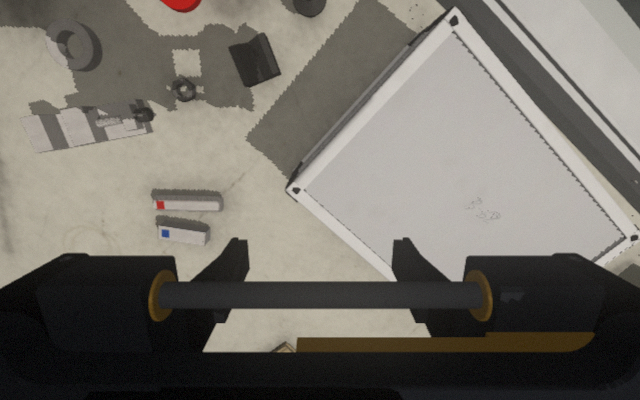

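The top view shows the platen at about (365,219), with a steel disc on it at (370,229). A plain disc lies at (294,233), with green and red discs at (421,212) and (420,239) and brass weights at (301,207) and (320,225). The magnifier base is at (312,168), its elbow at (248,132), and its lens at (233,194) with the stem at (208,200). Next I'll take a close crop.

```bash
python3 - <<'E'
from h import *
im,d,m=load('top0')
c=im[110:260,190:480,::-1]; cv2.imwrite('pics/crop0.png',cv2.resize(c[60:150,90:250],None,fx=5,fy=5,interpolation=cv2.INTER_CUBIC))
cv2.imwrite('pics/crop1.png',cv2.resize(c[0:110,0:150],None,fx=5,fy=5,interpolation=cv2.INTER_CUBIC))
for n,u,v,z in [('platen',365,219,.02),('block',370,229,.032),('plain',294,233,.01),('base',312,168,.02),('shoulder',311,158,.15),('elbow',248,132,.152),('lens',233,194,.129),('stem',208,200,.176),('w0',301,207,.04),('w2',320,225,.034),('ring',387,276,.016)]:
    print(n,onz(m,u,v,z).round(3), d[v,u])
E
```

```text
platen [ 0.445 -0.18   0.02 ] 1.0672438
block [ 0.416 -0.193  0.032] 1.0521429
plain [0.403 0.027 0.01 ] 1.0732976
base [ 0.595 -0.024  0.02 ] 1.0622046
shoulder [ 0.596 -0.026  0.15 ] 0.9538978
elbow [0.664 0.14  0.152] 0.9587526
lens [0.502 0.18  0.129] 0.97158307
stem [0.481 0.231 0.176] 0.9180573
w0 [0.477 0.006 0.04 ] 1.052074
w2 [ 0.426 -0.049  0.034] 1.052393
ring [ 0.281 -0.243  0.016] 1.0677731
```

View pics/crop0.png

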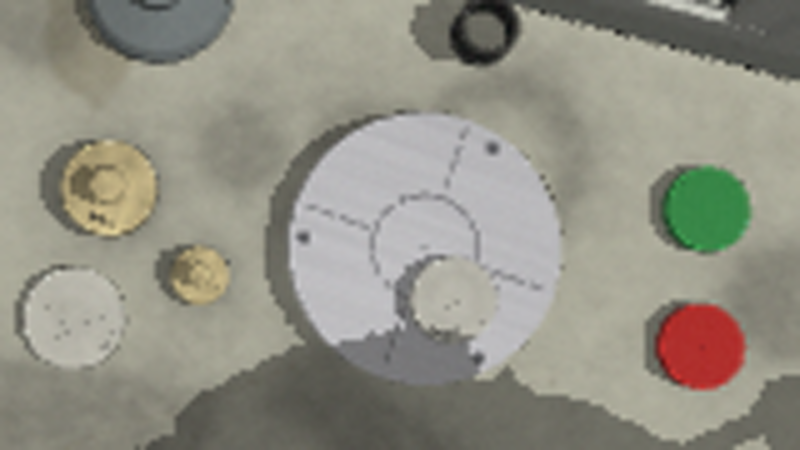

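View pics/crop1.png

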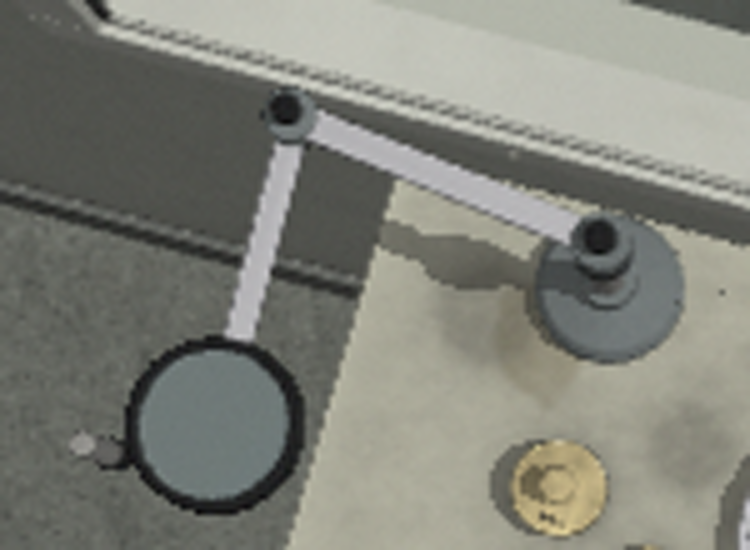

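I take the bare steel disc with dents at (370,229) as the target, because it is the only disc on the platen. The look-alikes are the plain block at (294,233), on the bench and bigger, and the green (421,212) and red (420,239) discs. The crop confirms the choice. Next come precise fits.

```bash
python3 - <<'E'
from h import *
im,d,m=load('top0')
P=cloud(m,d)
# platen: height mask by depth
z=P[...,2]
reg=np.zeros_like(z,bool); reg[180:265,325:410]=1
for name,lo,hi in (('platen',.012,.045),('block',.0265,.045)):
    mk=((z>lo)&(z<hi)&reg).astype(np.uint8)
    cs,_=cv2.findContours(mk,cv2.RETR_EXTERNAL,cv2.CHAIN_APPROX_NONE); c=max(cs,key=cv2.contourArea)
    e=cv2.fitEllipse(c); zz=.02 if name=='platen' else .032
    print(name,e,onz(m,*e[0],zz).round(4),np.median(z[mk>0]))
# wide clusters of high stuff
for lo in(.1,):
    mk=(z>0.06)&(P[...,0]>0.2)&(P[...,0]<0.9)&(P[...,1]>-.6)&(P[...,1]<.5)
    b=np.full((40,60),0.)
    ix=((P[...,0][mk]-.2)/.7*39).astype(int); iy=((P[...,1][mk]+.6)/1.1*59).astype(int)
    np.maximum.at(b,(ix,iy),z[mk])
    for r in b[::-1]: print(''.join('.' if x==0 else chr(ord('0')+min(9,int(x*20))) for x in r[::-1]))
E
```

```text
platen ((364.4798583984375, 219.2408905029297), (53.4593620300293, 54.047698974609375), 143.37655639648438) [ 0.4442 -0.1789  0.02  ] 0.021447807548419975
block ((370.1678771972656, 229.53944396972656), (16.72504234313965, 17.034378051757812), 59.612457275390625) [ 0.414  -0.1938  0.032 ] 0.03321532960923869
............................................................
............................................................
...........75...............................................
...........83...............................................
............................................................
.99.........................................................
..99999......9..............................................
.....99999..99..............................................
.........99.99..............................................
..........9999..............................................
............................................................
............................................................
..........................................................
[... 949 characters left out ...]
............................2
...............................9..........................22
..........................................................22
..........................................................22
.........................................................222
.........................................................296
........................................................9998
......................................................999976
....................................................99979622
...................................................999679722
.................................................999.6679922
...............................................9999..666788.
```

Call:
play_rows --commands '[[[-2.8,-2.2,0],[0,0,0],8.7],[[-2.8,-2.2,0],[0,0,0],8.7],[[-2.8,-2.2,0],[0,0,0],8.7],[[-2.8,-2.2,0],[0,0,0],8.7],[[-2.8,-2.2,0],[0,0,0],8.7],[[-2.8,-2.2,0],[0,0,0],8.7],[[-2.8,-2.2,0],[0,0,0],8.7],[[-2.8,-2.2,0],[0,0,0],8.7],[[-2.8,-2.2,0],[0,0,0],8.7],[[-2.5,-2.2,0],[0,0,0],8.7]]'

```text
t: 1.15
eef_pos: [0.3439, -0.2248, 0.2475]
eef_rot: [0.84, -0.542, 0.0, 0.0]
contact_force: [0.2, 0.7, -0.6]
finger_gap: 1.001
```

```bash
python3 - <<'E'
from h import *
im,d,m=grab('wrist','wrist1'); s=observe(); print(s['t'],s['eef_pos'],s['eef_rot'],s['qvel'])
print(proj(m,[[0.4442,-.1789,.02],[.414,-.1938,.032]]))
E
```

```text
1.2 [ 0.34586635 -0.2200919   0.24767304] [ 8.41759444e-01 -5.39852631e-01 -3.12292334e-05 -4.17260597e-04] [ 0.02428805  0.03214099  0.04018329 -0.03534979  0.01995734 -0.00786944
  0.11464223]
[[319.35671063  85.48063208]
 [320.35786501 116.24979369]]
```

View pics/wrist1.png

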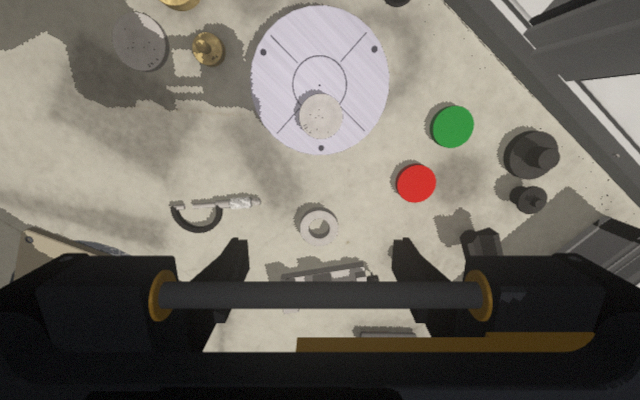

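The wrist view shows the platen around (319,80), the block at (321,116), the circle centre at about (319,84), and the ring gauge at (319,223). I'll take a settled frame and fit it.

```bash
cat > fit.py <<'E'
from h import *
def fitwrist(name):
    im,d,m=grab('wrist',name); s=observe(); P=cloud(m,d); z=P[...,2]; out={}
    near=np.hypot(P[...,0]-.4442,P[...,1]+.1789)
    for n,lo,hi,rr,zz in (('platen',.012,.045,.1,.02),('block',.0262,.045,.085,.032)):
        mk=((z>lo)&(z<hi)&(near<rr)).astype(np.uint8)
        cs,_=cv2.findContours(mk,cv2.RETR_EXTERNAL,cv2.CHAIN_APPROX_NONE); c=max(cs,key=cv2.contourArea)
        pts=np.array([onz(m,*p,zz) for p in c[:,0,:].astype(float)])[:,:2].astype(np.float32)
        e=cv2.fitEllipse(pts.reshape(-1,1,2)*1000); out[n]=np.array(e[0])/1000
        print(n,np.round(e[0],1),np.round(e[1],1),'zmed',np.median(z[mk>0]).round(4))
    hsv=cv2.cvtColor(im,cv2.COLOR_RGB2HSV)
    b=np.array(proj(m,[*out['block'],.032])[0]).astype(int)
    mk=((hsv[...,0]<35)&(hsv[...,1]>12)&(near<.085)&(z>.0)).astype(np.uint8)
    return im,d,m,s,out
if __name__=='__main__':
    import sys
    im,d,m,s,o=fitwrist(sys.argv[1]); print(s['t'],s['eef_pos'].round(4) if hasattr(s['eef_pos'],'round') else s['eef_pos'],s['eef_rot'])
    c=proj(m,[*o['platen'],.02])[0]
    x0,y0=int(c[0]-80),max(0,int(c[1]-80)); cv2.imwrite('pics/'+sys.argv[1]+'c.png',cv2.resize(im[y0:y0+150,x0:x0+160,::-1],None,fx=4,fy=4,interpolation=cv2.INTER_CUBIC)); print('crop',x0,y0,c)
E
python3 fit.py wrist2
```

```text
platen [ 445.1 -178.9] [158.1 158.2] zmed 0.0212
block [ 414.5 -194.2] [48.9 49.1] zmed 0.0331
1.25 [ 0.3452 -0.2227  0.2478] [ 8.41793868e-01 -5.39799058e-01  2.45382843e-04 -1.15626897e-05]
crop 243 8 [323.27534749  88.41243929]
```

View pics/wrist2c.png

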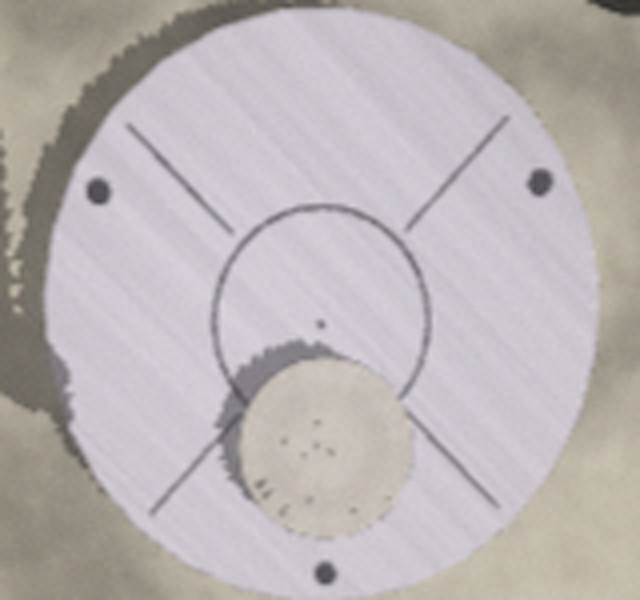

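Call:
play_rows --commands '[[[0.1,-1.9,3.5],[0,0,0],8.7],[[0.1,-1.9,3.5],[0,0,0],8.7],[[0.1,-1.9,3.5],[0,0,0],8.7],[[0,-1.8,3.5],[0,0,0],8.7],[[0,0,2.0],[0,0,0],8.7],[[0,0,1.0],[0,0,0],8.7],[[0,0,0],[0,0,0],8.7],[[0,0,0],[0,0,0],8.7]]'

```text
t: 2.05
eef_pos: [0.4137, -0.199, 0.0784]
eef_rot: [0.84, -0.542, 0.001, 0.0]
contact_force: [0.4, -0.9, 0.2]
finger_gap: 1.001
```

```bash
python3 - <<'E'
from h import *
im,d,m=grab('wrist','wrist3'); s=observe(); print(s['t'],np.round(s['eef_pos'],4),s['eef_rot'],s['contact_force'])
E
```

```text
2.1 [ 0.4139 -0.199   0.0788] [ 8.40065017e-01 -5.42484835e-01  9.83421345e-04  6.24323114e-05] [-0.47728789 -0.36423429  0.82281216]
```

View pics/wrist3.png

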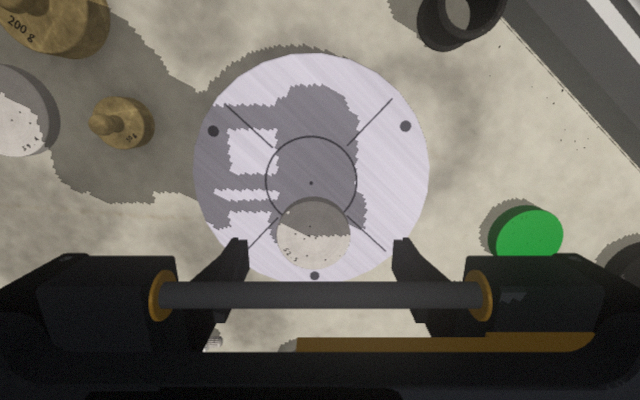

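Call:
play_rows --commands '[[[-0.4,-0.2,0],[0,0,0],8.7],[[0,0,1.0],[0,0,0],8.7],[[0,0,1.0],[0,0,0],8.7],[[0,0,0.6],[0,0,0],8.7],[[0,0,0.2],[0,0,0],8.7],[[0,0,0],[0,0,0],8.7],[[0,0,0],[0,0,0],8.7]]' --squeeze 4

```text
t: 2.8
eef_pos: [0.4138, -0.1938, 0.0496]
eef_rot: [0.84, -0.542, 0.0, -0.0]
contact_force: [-0.4, -0.0, -0.5]
finger_gap: 0.999
```

```bash
python3 - <<'E'
from h import *
im,d,m=grab('wrist','wrist4'); s=observe(); print(s['t'],np.round(s['eef_pos'],4),s['eef_rot'],s['contact_force'])
cv2.imwrite('pics/wrist4c.png',cv2.resize(im[100:300,180:460,::-1],None,fx=2.8,fy=2.8))
E
```

```text
2.85 [ 0.4139 -0.1939  0.0498] [ 8.40284242e-01 -5.42146046e-01  2.37946050e-04 -1.85636464e-05] [ 0.22827285 -0.15572431 -0.80619996]
```

View pics/wrist4c.png

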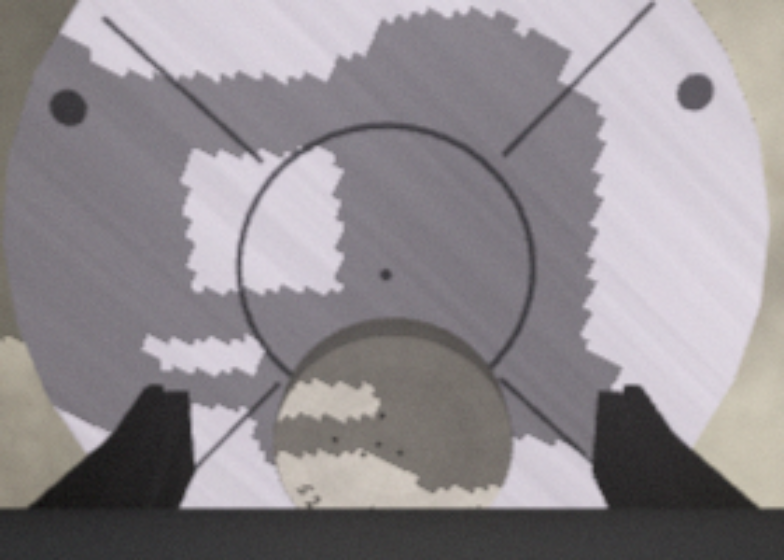

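The block sits midway between the fingers: its centre is at 392 and the finger midpoint is 393 in the crop. I'll close gently.

Call:
play_rows --commands '[[[0,0,0],[0,0,0],6.0],[[0,0,0],[0,0,0],5.4],[[0,0,0],[0,0,0],5.1],[[0,0,0],[0,0,0],4.8],[[0,0,0],[0,0,0],4.8],[[0,0,0],[0,0,0],4.8]]' --squeeze 4

```text
t: 3.45
eef_pos: [0.4137, -0.1938, 0.0496]
eef_rot: [0.84, -0.542, 0.0, 0.0]
contact_force: [0.2, -0.1, 0.0]
finger_gap: 0.578
```

```bash
python3 - <<'E'
from h import *
im,d,m=grab('wrist','wrist5'); s=observe(); print(s['t'],np.round(s['eef_pos'],4),s['eef_rot'],s['contact_force'],s['finger_gap']*87)
cv2.imwrite('pics/wrist5c.png',cv2.resize(im[100:300,180:460,::-1],None,fx=2.8,fy=2.8))
E
```

```text
3.5 [ 0.4136 -0.1938  0.0495] [ 8.40275292e-01 -5.42159969e-01  2.38469279e-05  2.89373736e-05] [ 0.09081277 -0.76752975  0.01751238] 49.695027011507214
```

View pics/wrist5c.png

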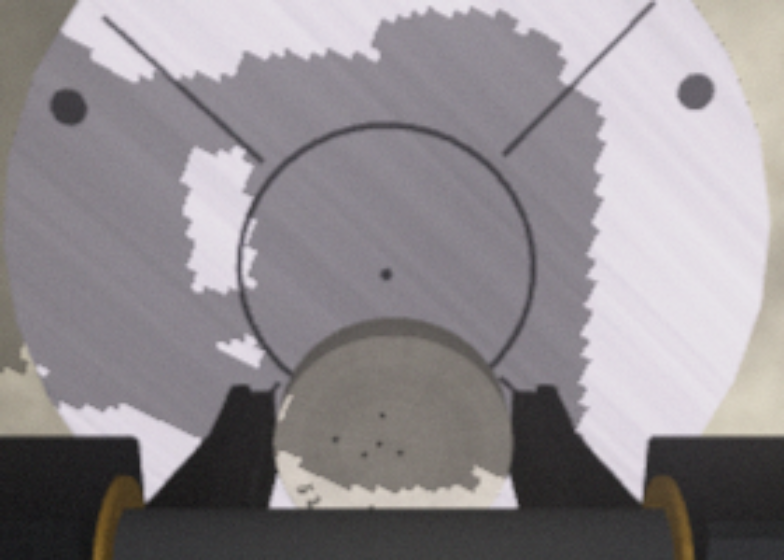

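```bash
python3 - <<'E'
from h import *
im,d,m=load('wrist5')
f=lambda a,b,z:onz(m,180+a/2.8-.3,100+b/2.8-.3,z)[:2]
mk=f(386,274,.02); R=np.array([f(239,266,.02),f(534,266,.02)]);
x=np.array([.412,-.911]);y=np.array([-.911,-.412])
front=f(393,335,.032); L=f(275,440,.032);Rr=f(512,440,.032)
print('mark',mk,'circ mid x',R.mean(0),np.linalg.norm(R[0]-R[1]))
bc=np.array([ (L+Rr)@x/2, front@y+.025]); mt=np.array([mk@x,mk@y])
print('width',np.linalg.norm(L-Rr),'block',bc[0]*x+bc[1]*y,'move tool',mt-bc)
t=np.array([.4136,-.1938]); print('tcp tool-rel block', t@x-bc[0],t@y-bc[1])
E
```

```text
mark [ 0.44418866 -0.17844926] circ mid x [ 0.44582839 -0.17783488] 0.0618676404707163
width 0.04937306685628432 block [ 0.41352732 -0.19390167] move tool [-0.00156096 -0.0341994 ]
tcp tool-rel block -0.00017896829640157152 -8.626053736138228e-06
```

Call:
play_rows --commands '[[[0,-0.4,0],[0,0,0],4.8],[[-0.05,-0.5,0],[0,0,0],4.8],[[-0.05,-0.6,0],[0,0,0],4.8],[[-0.05,-0.6,0],[0,0,0],4.8],[[0,-0.5,0],[0,0,0],4.8],[[0,-0.4,0],[0,0,0],4.8],[[0,-0.3,0],[0,0,0],4.8],[[0,-0.1,0],[0,0,0],4.8],[[0,0,0],[0,0,0],4.8],[[0,0,0],[0,0,0],4.8]]'

```text
t: 4.5
eef_pos: [0.4443, -0.1782, 0.0496]
eef_rot: [0.84, -0.542, 0.0, -0.0]
contact_force: [1.0, 0.3, -0.7]
finger_gap: 0.568
```

```bash
python3 - <<'E'
from h import *
im,d,m=grab('wrist','wrist6'); s=observe(); print(s['t'],np.round(s['eef_pos'],4),s['eef_rot'],s['contact_force'],s['finger_gap']*87)
cv2.imwrite('pics/wrist6c.png',cv2.resize(im[100:300,180:460,::-1],None,fx=2.8,fy=2.8))
E
```

```text
4.55 [ 0.4442 -0.1782  0.0496] [ 8.40287569e-01 -5.42140818e-01  2.68488539e-04 -2.48825195e-04] [ 0.73133345 -0.09998729 -0.38104965] 49.6805361126647
```

View pics/wrist6c.png

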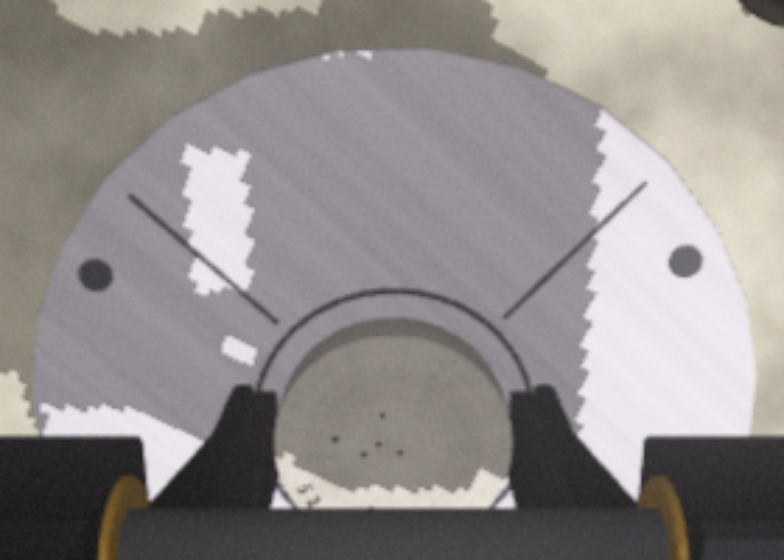

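The block moved with the fingers and sits inside the circle. I'll release it, rise, and back off to see the gap.

Call:
play_rows --commands '[[[0,0,0],[0,0,0],5.3],[[0,0,0],[0,0,0],6.5],[[0,0,0],[0,0,0],8.7],[[0,0,0],[0,0,0],8.7],[[0,0,-1.5],[0,0,0],8.7],[[0,0,-4],[0,0,0],8.7],[[0,2,-4.5],[0,0,0],8.7],[[0,3,-4.5],[0,0,0],8.7],[[0,2,-2],[0,0,0],8.7],[[0,0,0],[0,0,0],8.7]]'

```text
t: 5.55
eef_pos: [0.3818, -0.2084, 0.2142]
eef_rot: [0.839, -0.544, 0.003, 0.001]
contact_force: [0.0, 0.1, -0.3]
finger_gap: 0.997
```

Call:
play_rows --commands '[[[0,0,0],[0,0,0],8.7],[[0,0,0],[0,0,0],8.7]]'

```text
t: 5.75
eef_pos: [0.3824, -0.2056, 0.21]
eef_rot: [0.841, -0.542, -0.001, -0.0]
contact_force: [-0.9, -0.3, -0.7]
finger_gap: 0.995
```

```bash
python3 fit.py wrist7
```

```text
platen [ 445.1 -178.7] [158.1 158.2] zmed 0.0212
block [ 445.1 -178.6] [48.9 49.1] zmed 0.0331
5.8 [ 0.3824 -0.2055  0.2099] [ 8.40601406e-01 -5.41653242e-01 -1.01154573e-03 -1.35606753e-04]
crop 241 44 [321.42685482 124.87616572]
```

View pics/wrist7c.png

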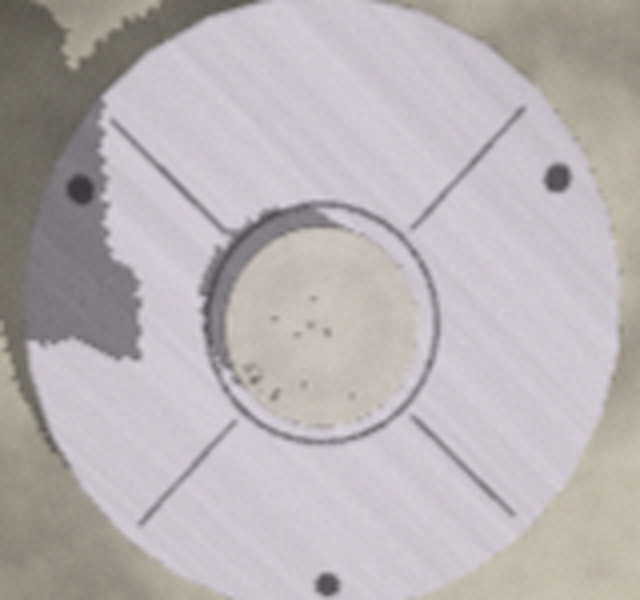

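Block and platen centres agree to about 0.1 mm, and the gap looks even, so step 1 is done. Next I'll find the magnifier's axes and stem from two views.

```bash
python3 - <<'E'
from h import *
print(np.round(observe()['joint_positions'],3))
im,d,m=grab('top','top8'); im2,d2,m2=grab('scene','scene8')
cv2.imwrite('pics/top8c.png',cv2.resize(im[115:225,190:340,::-1],None,fx=5,fy=5,interpolation=cv2.INTER_CUBIC))
cv2.imwrite('pics/scene8c.png',cv2.resize(im2[120:230,235:385,::-1],None,fx=5,fy=5,interpolation=cv2.INTER_CUBIC))
E
```

```text
[ 0.811 -0.044 -0.408  1.965 -0.019  1.218 -0.735]
```

View pics/top8c.png

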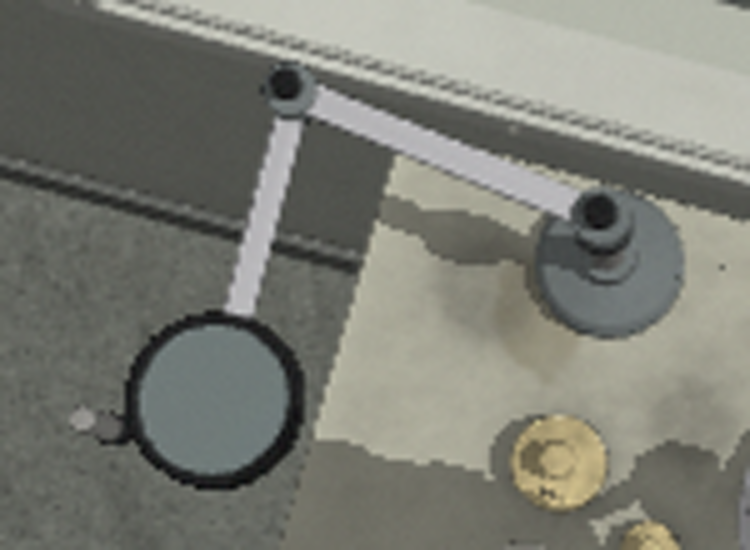

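View pics/scene8c.png

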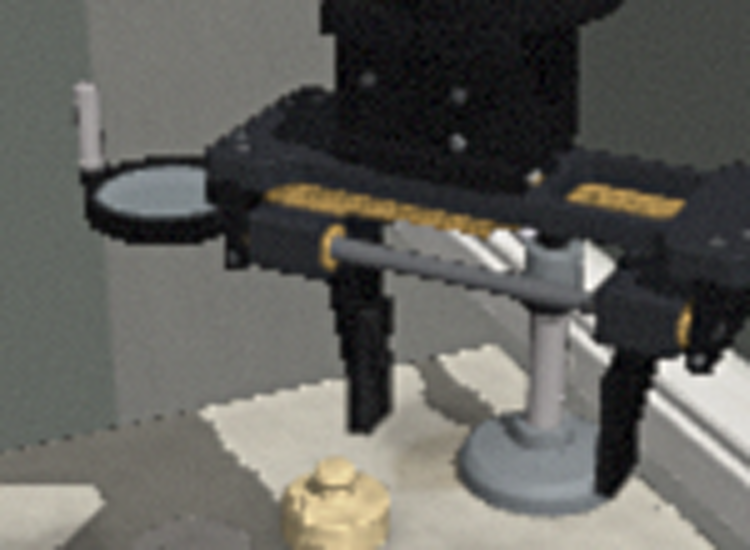

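```bash
cat > mag.py <<'E'
from h import *
from scipy.optimize import least_squares
def pose(S,q1,q2):
    E=S+.18*np.array([np.cos(q1),np.sin(q1)]); L=E+.17*np.array([np.cos(q2),np.sin(q2)])
    T=L+.056*np.array([np.cos(q2-np.pi/3),np.sin(q2-np.pi/3)]); return E,L,T
def solve_lens(S,M):
    v=M-S; D=np.hypot(*v); a=np.arccos((.18**2+D**2-.17**2)/(2*.18*D)); q1=np.arctan2(v[1],v[0])-a
    E=S+.18*np.array([np.cos(q1),np.sin(q1)]); w=M-E; return q1,np.arctan2(w[1],w[0])
def solve_stem(S,T):
    l=np.hypot(.198,.0485); off=-np.arctan2(.056*np.sin(np.pi/3),.17+.028)
    v=T-S; D=np.hypot(*v); a=np.arccos((.18**2+D**2-l**2)/(2*.18*D)); q1=np.arctan2(v[1],v[0])-a
    E=S+.18*np.array([np.cos(q1),np.sin(q1)]); w=T-E; return q1,np.arctan2(w[1],w[0])-off
E
python3 - <<'E'
from mag import *
im,d,m=load('top8')
f=lambda a,b,z:onz(m,190+a/5-.4,115+b/5-.4,z)[:2]
E,S,L,T=f(286,84,.152),f(600,210,.15),f(215,398,.129),f(82,420,.176)
print(E,S,L,T); n=np.linalg.norm
print(n(E-S),n(L-E),n(T-L))
B=f(608,265,.012); print('base',B)
r=least_squares(lambda p:np.concatenate([a-b for a,b in zip((p[:2],)+pose(p[:2],p[2],p[3]),(S,E,L,T))]),[*S,1.2,2.9]).x
print(r, pose(r[:2],r[2],r[3]))
S=r[:2]; M=np.array([.4451,-.1788])
q=solve_lens(S,M); T1=pose(S,*q)[2]; print('goal q',q,'rel start',q-r[2:],pose(S,*q))
T0=pose(S,r[2],r[3])[2]
for k in np.linspace(0,1,11):
    T=T0+(T1-T0)*k; q=solve_stem(S,T); print(T.round(3),np.hypot(*T).round(3),n(T-S).round(3),np.round(q,2),'elbow',np.round((q[1]-q[0]+np.pi)%(2*np.pi)-np.pi-1.95,2),pose(S,*q)[0].round(3))
E
```

```text
[0.66553316 0.14357375] [ 0.59954813 -0.02217958] [0.50185151 0.18135084] [0.48452126 0.23604329]
0.1784045621013414 0.16798449515596417 0.057372482804767796
base [ 0.59772575 -0.0214432 ]
[ 0.59926781 -0.02287367  1.18697066  2.91602961] (array([0.6666725 , 0.14402932]), array([0.50097888, 0.1820507 ]), array([0.48453487, 0.23558195]))
goal q (np.float64(-3.209212398729507), np.float64(-1.4206990667545463)) rel start [-4.39618306 -4.33672868] (array([ 0.41967917, -0.01071139]), array([ 0.4451, -0.1788]), array([ 0.40133482, -0.21373721]))
[0.485 0.236] 0.539 0.283 [1.19 2.92] elbow -0.22 [0.667 0.144]
[0.476 0.191] 0.513 0.246 [1.14 3.14] elbow 0.04 [0.674 0.141]
[0.468 0.146] 0.49 0.214 [1.16 3.36] elbow 0.26 [0.672 0.142]
[0.46  0.101] 0.47 0.187 [ 1.24 -2.67] elbow 0.42 [0.658 0.147]
[0.451 0.056] 0.455 0.168 [ 1.4 -2.4] elbow 0.54 [0.63  0.155]
[0.443 0.011] 0.443 0.16 [ 1.65 -2.11] elbow 0.58 [0.586 0.157]
[ 0.435 -0.034] 0.436 0.165 [-4.34 -1.83] elbow 0.55 [0.533 0.145]
[ 0.426 -0.079] 0.434 0.182 [-4.03 -1.62] elbow 0.45 [0.485 0.116]
[ 0.418 -0.124] 0.436 0.208 [-3.73 -1.49] elbow 0.3 [0.45  0.077]
[ 0.41  -0.169] 0.443 0.239 [-3.46 -1.42] elbow 0.09 [0.429 0.034]
[ 0.401 -0.214] 0.455 0.275 [-3.21 -1.42] elbow -0.16 [ 0.42  -0.011]
```

Call:
play_rows --commands '[[[-2.6,-2.2,-1.5],[0,0,0],8.7],[[-3.5,-2.7,-1.5],[0,0,0],8.7],[[-3.6,-2.7,-1],[0,0,0],8.7],[[-3.6,-2.7,0],[0,0,0],8.7],[[-3.6,-2.7,0],[0,0,0],8.7],[[-3.6,-2.7,0],[0,0,0],8.7],[[-3.6,-2.7,0],[0,0,0],8.7],[[-3.6,-2.7,0],[0,0,0],8.7],[[-3.6,-2.7,0],[0,0,0],8.7],[[-2.6,-2,0],[0,0,0],8.7]]'

```text
t: 6.9
eef_pos: [0.4774, 0.2123, 0.2507]
eef_rot: [0.841, -0.541, -0.001, -0.0]
contact_force: [0.2, -0.0, -0.1]
finger_gap: 0.998
```

Call:
play_rows --commands '[[[0,0,0],[0,0,0],8.7],[[0,0,0],[0,0,0],8.7]]'

```text
t: 7.1
eef_pos: [0.4772, 0.2098, 0.2503]
eef_rot: [0.841, -0.541, -0.001, 0.0]
contact_force: [0.3, -1.7, -0.3]
finger_gap: 1.003
```

```bash
python3 - <<'E'
from h import *
im,d,m=grab('wrist','wrist9'); s=observe(); print(s['t'],np.round(s['eef_pos'],4),s['eef_rot'].round(4),s['joint_positions'].round(3))
print(proj(m,[.4845,.2356,.176]))
E
```

```text
7.15 [0.4775 0.2086 0.2504] [ 8.404e-01 -5.420e-01 -6.000e-04  4.000e-04] [ 0.313  0.199 -0.904  1.691  0.16   1.331 -1.765]
[[292.7483733  202.29239829]]
```

View pics/wrist9.png

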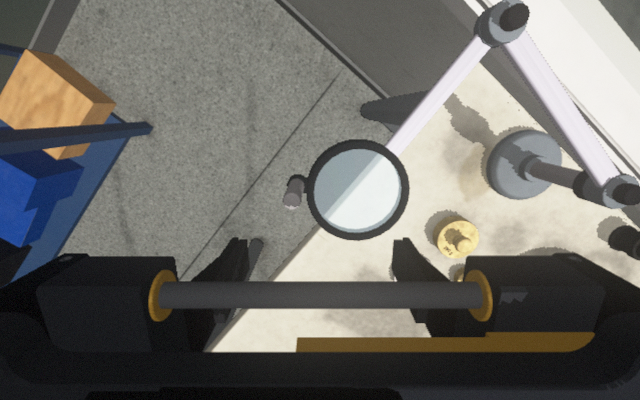

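The stem top is at (292,201) in the wrist view, and the triangulated point projects to (293,202), so they agree. I'll line up and descend over the stem.

Call:
play_rows --commands '[[[-1.1,-0.9,0],[0,0,0],8.7],[[-1.1,-0.9,0],[0,0,0],8.7],[[0,0,2.5],[0,0,0],8.7],[[0,0,1.5],[0,0,0],8.7],[[0,0,0],[0,0,0],8.7],[[0,0,0],[0,0,0],8.7]]'

```text
t: 7.75
eef_pos: [0.4851, 0.2355, 0.2113]
eef_rot: [0.84, -0.543, 0.0, 0.0]
contact_force: [0.3, 0.2, 0.3]
finger_gap: 1.002
```

```bash
python3 - <<'E'
from h import *
im,d,m=grab('wrist','wrist10'); s=observe(); print(s['t'],np.round(s['eef_pos'],4),s['eef_rot'].round(4),s['contact_force'])
print(proj(m,[.4845,.2356,.176]))
E
```

```text
7.8 [0.4853 0.2359 0.2118] [ 8.400e-01 -5.426e-01  3.000e-04 -1.000e-04] [ 0.6105322  -0.32662565  0.67857366]
[[319.37230515 246.80592055]]
```

View pics/wrist10.png

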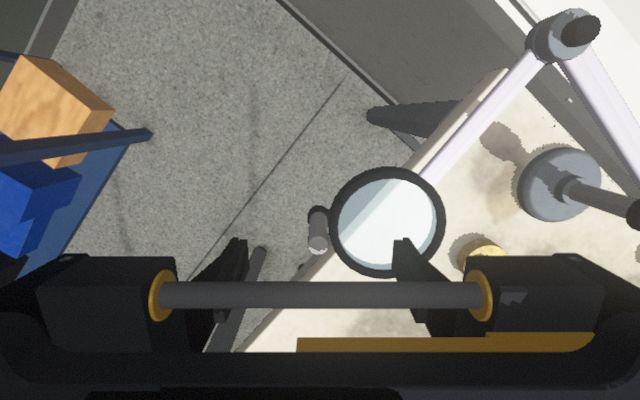

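The stem top is at (318,246), midway between the fingers, and matches the prediction. I'll descend and close.

Call:
play_rows --commands '[[[0,0,2],[0,0,0],8.7],[[0,0,1.5],[0,0,0],8.7],[[0,0,1],[0,0,0],6],[[0,0,0],[0,0,0],3.5],[[0,0,0],[0,0,0],2],[[0,0,0],[0,0,0],1],[[0,0,0],[0,0,0],1],[[0,0,0],[0,0,0],1],[[0,0,0],[0,0,0],1]]' --squeeze 25

```text
t: 8.7
eef_pos: [0.4851, 0.2364, 0.1664]
eef_rot: [0.84, -0.542, 0.0, -0.0]
contact_force: [-0.4, 0.8, -0.7]
finger_gap: 0.451
```

```bash
cat > plan.py <<'E'
from mag import *
from scipy.spatial.transform import Rotation as Rn
def plan(p,quat,T1,q2end,n,S=np.array([.59927,-.02287]),turn=True,zt=.166):
    """rows to drag the stem (at TCP) from p straight to T1, yaw following link 2"""
    p=np.array(p,float); yaw=np.arctan2(*Rn.from_quat(quat).as_matrix()[[1,0],[0,0]])
    T0=p[:2].copy(); q20=solve_stem(S,T0)[1]; y0=yaw; z=p[2]
    rows=[]; yy=yaw; cur=T0.copy()
    for k in range(1,n+1):
        s=k/n; s=s*s*(3-2*s)*.5+s*.5
        tgt=T0+(T1-T0)*s; q2=solve_stem(S,tgt)[1]; dq=(q2-q20+np.pi)%(2*np.pi)-np.pi
        ex=np.array([np.cos(yy),np.sin(yy)]); ey=np.array([np.sin(yy),-np.cos(yy)])
        dlt=tgt-cur; a=round(100*dlt@ex,1); b=round(100*dlt@ey,1)
        cur=cur+(a*ex+b*ey)/100
        w=round(-(y0+dq-yy),2) if turn else 0.0
        yy-=w
        rows.append([[a,b,0],[0,0,w],1]); 
    print(json.dumps(rows)); print('end',cur,yy,'aim',T1)
E
python3 - <<'E'
from plan import *
im,d,m=grab('wrist','wrist11'); s=observe(); print(s['t'],np.round(s['eef_pos'],4),s['eef_rot'].round(4),s['contact_force'].round(1),s['finger_gap']*87)
cv2.imwrite('pics/w11c.png',im[100:350,150:500,::-1])
plan(s['eef_pos'],s['eef_rot'],np.array([.4013,-.2137]),0,30)
E
```

```text
8.75 [0.485  0.2364 0.1663] [ 8.403e-01 -5.422e-01  1.000e-04 -1.000e-04] [-0.4  0.2  0.3] 34.711686758998894
[[[0.7, 0.5, 0], [0, 0, -0.04], 1], [[0.8, 0.6, 0], [0, 0, -0.05], 1], [[0.8, 0.7, 0], [0, 0, -0.05], 1], [[0.9, 0.8, 0], [0, 0, -0.06], 1], [[1.0, 1.0, 0], [0, 0, -0.07], 1], [[0.9, 1.1, 0], [0, 0, -0.07], 1], [[0.9, 1.3, 0], [0, 0, -0.07], 1], [[0.8, 1.3, 0], [0, 0, -0.09], 1], [[0.8, 1.6, 0], [0, 0, -0.09], 1], [[0.6, 1.6, 0], [0, 0, -0.1], 1], [[0.5, 1.7, 0], [0, 0, -0.1], 1], [[0.3, 1.8, 0], [0, 0, -0.11], 1], [[0.1, 1.9, 0], [0, 0, -0.12], 1], [[-0.1, 1.9, 0], [0, 0, -0.12], 1], [[-0.3, 1.9, 0], [0, 0, -0.12], 1], [[-0.6, 1.8, 0], [0, 0, -0.12], 1], [[-0.8, 1.7, 0], [0, 0, -0.11], 1], [[-0.9, 1.7, 0], [0, 0, -0.1], 1], [[-1.1, 1.5, 0], [0, 0, -0.09], 1], [[-1.2, 1.3, 0], [0, 0, -0.07], 1], [[-1.2, 1.3, 0], [0, 0, -0.06], 1], [[-1.3, 1.1, 0], [0, 0, -0.05], 1], [[-1.2, 1.0, 0], [0, 0, -0.04], 1], [[-1.3, 0.9, 0], [0, 0, -0.02], 1], [[-1.2, 0.8, 0], [0, 0, -0.02], 1], [[-1.1, 0.8, 0], [0, 0, -0.01], 1], [[-1.0, 0.7, 0], [0, 0, -0.01], 1], [[-1.0, 0.6, 0], [0, 0, 0.0], 1], [[-0.8, 0.5, 0], [0, 0, 0.01], 1], [[-0.7, 0.5, 0], [0, 0, -0.0], 1]]
end [ 0.40139494 -0.21409953] 0.8039793129777 aim [ 0.4013 -0.2137]
```

View pics/w11c.png

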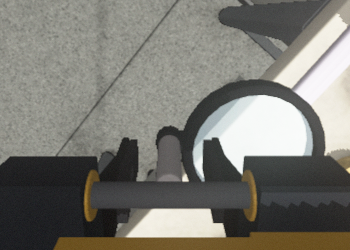

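The gap is still 35 mm, so the fingers are still closing. I'll give them more time.

Call:
play_rows --commands '[[[0,0,0],[0,0,0],1],[[0,0,0],[0,0,0],1],[[0,0,0],[0,0,0],1],[[0,0,0],[0,0,0],1],[[0,0,0],[0,0,0],1]]' --squeeze 25

```text
t: 9.25
eef_pos: [0.4848, 0.2365, 0.1661]
eef_rot: [0.84, -0.542, -0.0, 0.0]
contact_force: [-0.2, 1.6, 0.5]
finger_gap: 0.151
```

```bash
python3 - <<'E'
from plan import *
im,d,m=grab('wrist','wrist12'); s=observe(); print(s['t'],np.round(s['eef_pos'],4),s['eef_rot'].round(4),s['contact_force'].round(1),s['finger_gap']*87)
cv2.imwrite('pics/w12c.png',im[100:350,150:500,::-1])
E
```

```text
9.3 [0.4848 0.2365 0.1661] [ 8.403e-01 -5.421e-01 -1.000e-04  0.000e+00] [-1.1  0.2  1. ] 12.915720747805246
```

View pics/w12c.png

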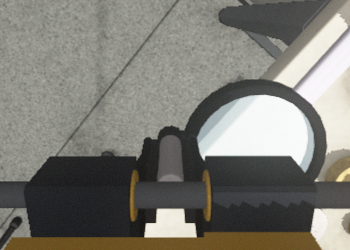

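The stem (centre (168,155) in the crop) is held between the pads. The gap reads about 13 mm for the 14 mm stem. I'll drag it in three stages.

Call:
play_rows --commands '[[[0.7,0.5,0],[0,0,-0.04],1],[[0.8,0.6,0],[0,0,-0.05],1],[[0.8,0.7,0],[0,0,-0.05],1],[[0.9,0.8,0],[0,0,-0.06],1],[[1.0,1.0,0],[0,0,-0.07],1],[[0.9,1.1,0],[0,0,-0.07],1],[[0.9,1.3,0],[0,0,-0.07],1],[[0.8,1.3,0],[0,0,-0.09],1],[[0.8,1.6,0],[0,0,-0.09],1],[[0.6,1.6,0],[0,0,-0.1],1]]' --squeeze 25

```text
t: 10.3
eef_pos: [0.4599, 0.1025, 0.1662]
eef_rot: [0.975, -0.224, 0.0, -0.0]
contact_force: [0.7, 0.7, -1.1]
finger_gap: 0.152
```

```bash
python3 - <<'E'
from plan import *
im,d,m=grab('wrist','wrist13'); s=observe(); print(s['t'],np.round(s['eef_pos'],4),s['eef_rot'].round(4),s['contact_force'].round(1),s['finger_gap']*87)
cv2.imwrite('pics/w13c.png',im[100:350,150:500,::-1])
plan(s['eef_pos'],s['eef_rot'],np.array([.4013,-.2137]),0,20)
E
```

```text
10.35 [0.4598 0.0997 0.166 ] [ 9.751e-01 -2.220e-01  1.000e-04  7.000e-04] [ 0.  -1.8  5.1] 13.207030280061621
[[[0.2, 0.9, 0], [0, 0, -0.05], 1], [[0.3, 1.1, 0], [0, 0, -0.07], 1], [[0.2, 1.3, 0], [0, 0, -0.08], 1], [[0.1, 1.5, 0], [0, 0, -0.09], 1], [[-0.1, 1.6, 0], [0, 0, -0.11], 1], [[-0.2, 1.7, 0], [0, 0, -0.11], 1], [[-0.5, 1.8, 0], [0, 0, -0.12], 1], [[-0.7, 1.8, 0], [0, 0, -0.11], 1], [[-0.9, 1.8, 0], [0, 0, -0.11], 1], [[-1.1, 1.6, 0], [0, 0, -0.1], 1], [[-1.2, 1.6, 0], [0, 0, -0.08], 1], [[-1.4, 1.4, 0], [0, 0, -0.07], 1], [[-1.4, 1.3, 0], [0, 0, -0.06], 1], [[-1.4, 1.1, 0], [0, 0, -0.04], 1], [[-1.5, 1.0, 0], [0, 0, -0.02], 1], [[-1.3, 1.0, 0], [0, 0, -0.02], 1], [[-1.2, 0.8, 0], [0, 0, -0.01], 1], [[-1.1, 0.7, 0], [0, 0, -0.0], 1], [[-1.0, 0.7, 0], [0, 0, 0.0], 1], [[-0.7, 0.5, 0], [0, 0, 0.01], 1]]
end [ 0.40167791 -0.21373952] 0.7923691658626613 aim [ 0.4013 -0.2137]
```

View pics/w13c.png

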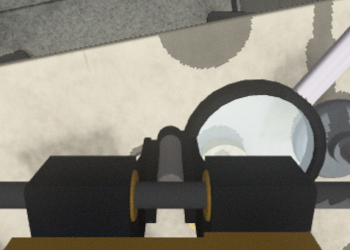

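The stem and lens are following and sit unchanged in the grip. I'll continue.

Call:
play_rows --commands '[[[0.2,0.9,0],[0,0,-0.05],1],[[0.3,1.1,0],[0,0,-0.07],1],[[0.2,1.3,0],[0,0,-0.08],1],[[0.1,1.5,0],[0,0,-0.09],1],[[-0.1,1.6,0],[0,0,-0.11],1],[[-0.2,1.7,0],[0,0,-0.11],1],[[-0.5,1.8,0],[0,0,-0.12],1],[[-0.7,1.8,0],[0,0,-0.11],1],[[-0.9,1.8,0],[0,0,-0.11],1],[[-1.1,1.6,0],[0,0,-0.1],1]]'

```text
t: 11.35
eef_pos: [0.4292, -0.0533, 0.1662]
eef_rot: [0.969, 0.246, 0.0, -0.0]
contact_force: [2.4, 2.5, -2.6]
finger_gap: 0.152
```

```bash
python3 - <<'E'
from plan import *
im,d,m=grab('wrist','wrist14'); s=observe(); print(s['t'],np.round(s['eef_pos'],4),s['eef_rot'].round(4),s['contact_force'].round(1),s['finger_gap']*87,s['joint_positions'].round(2))
cv2.imwrite('pics/w14c.png',im[100:350,150:500,::-1])
plan(s['eef_pos'],s['eef_rot'],np.array([.4013,-.2137]),0,12)
E
```

```text
11.4 [ 0.4285 -0.0566  0.166 ] [ 9.689e-01  2.476e-01 -1.000e-04  4.000e-04] [-1.  -3.6  2.5] 13.382711787308487 [ 0.94  0.02 -0.9   2.01  0.02  1.12  0.53]
[[[-0.5, 0.6, 0], [0, 0, -0.04], 1], [[-0.7, 0.9, 0], [0, 0, -0.04], 1], [[-0.9, 0.9, 0], [0, 0, -0.05], 1], [[-1.1, 1.1, 0], [0, 0, -0.05], 1], [[-1.2, 1.0, 0], [0, 0, -0.04], 1], [[-1.3, 1.1, 0], [0, 0, -0.04], 1], [[-1.3, 0.9, 0], [0, 0, -0.02], 1], [[-1.3, 1.0, 0], [0, 0, -0.02], 1], [[-1.2, 0.8, 0], [0, 0, -0.01], 1], [[-1.1, 0.7, 0], [0, 0, 0.0], 1], [[-0.9, 0.6, 0], [0, 0, 0.0], 1], [[-0.7, 0.5, 0], [0, 0, 0.01], 1]]
end [ 0.40150032 -0.21348045] 0.8004479684456223 aim [ 0.4013 -0.2137]
```

View pics/w14c.png

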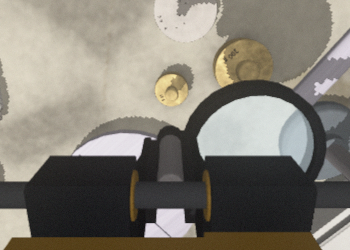

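Call:
play_rows --commands '[[[-0.5,0.6,0],[0,0,-0.04],1],[[-0.7,0.9,0],[0,0,-0.04],1],[[-0.9,0.9,0],[0,0,-0.05],1],[[-1.1,1.1,0],[0,0,-0.05],1],[[-1.2,1.0,0],[0,0,-0.04],1],[[-1.3,1.1,0],[0,0,-0.04],1],[[-1.3,0.9,0],[0,0,-0.02],1],[[-1.3,1.0,0],[0,0,-0.02],1],[[-1.2,0.8,0],[0,0,-0.01],1],[[-0.6,0.4,0],[0,0,0],1]]'

```text
t: 12.4
eef_pos: [0.4057, -0.1853, 0.1661]
eef_rot: [0.921, 0.39, 0.0, -0.0]
contact_force: [0.4, 2.3, -1.6]
finger_gap: 0.156
```

Call:
play_rows --commands '[[[-0.3,0.2,0],[0,0,0],1],[[0,0,0],[0,0,0],1],[[0,0,0],[0,0,0],1],[[0,0,0],[0,0,0],1]]'

```text
t: 12.8
eef_pos: [0.4047, -0.1886, 0.1661]
eef_rot: [0.92, 0.391, -0.0, 0.0]
contact_force: [0.6, -1.0, -1.3]
finger_gap: 0.15
```

```bash
python3 - <<'E'
from plan import *
im,d,m=grab('top','top15'); s=observe(); print(s['t'],np.round(s['eef_pos'],4),s['eef_rot'].round(4),s['contact_force'].round(1),s['finger_gap']*87)
cv2.imwrite('pics/t15c.png',cv2.resize(im[140:270,290:450,::-1],None,fx=4.5,fy=4.5,interpolation=cv2.INTER_CUBIC))
grab('wrist','wrist15')
E
```

```text
12.85 [ 0.4047 -0.1886  0.1661] [ 9.203e-01  3.912e-01 -1.000e-04  2.000e-04] [ 0.3 -1.  -2. ] 13.117051266555595
```

View pics/t15c.png

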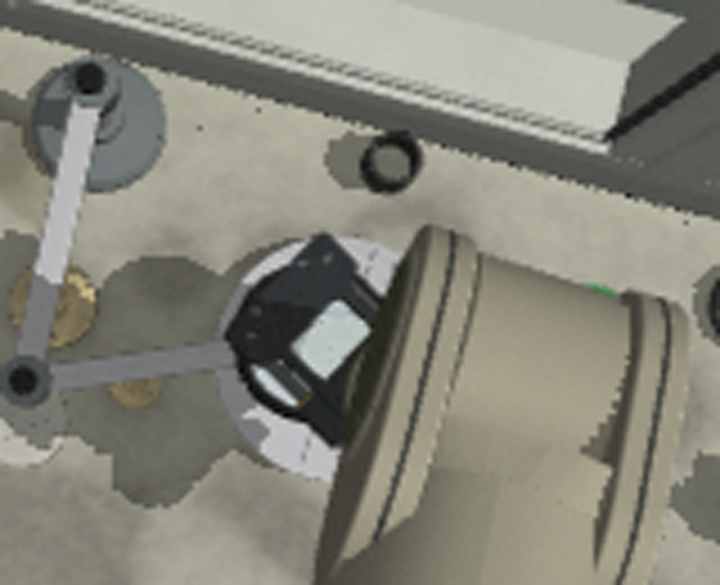

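View pics/wrist15.png

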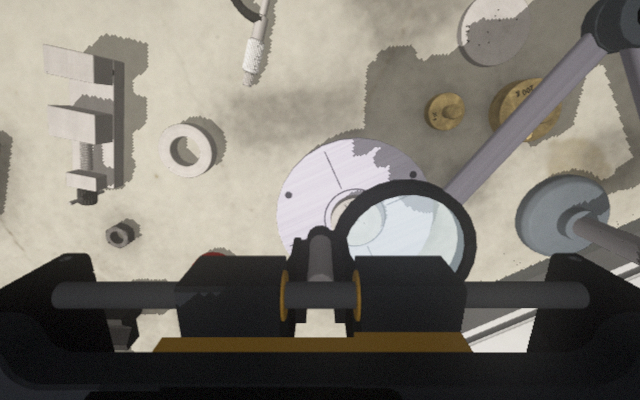

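```bash
python3 - <<'E'
from plan import *
im,d,m=load('top15')
f=lambda a,b,z:onz(m,290+a/4.5-.4,140+b/4.5-.4,z)[:2]
S,E=f(90,78,.15),f(22,380,.152); print('S,E',S,E,np.linalg.norm(S-E))
T=np.array([.4047,-.1886]); q=solve_stem(np.array([.59927,-.02287]),T); print(pose(np.array([.59927,-.02287]),*q))
# direct: fit
r=least_squares(lambda p:np.concatenate([(p[:2]-S),(p[:2]-[.59927,-.02287]),pose(p[:2],p[2],p[3])[0]-E,pose(p[:2],p[2],p[3])[2]-T]),[*S,*q]).x
print(r,pose(r[:2],*r[2:]))
im,d,m=load('wrist15')
# lens rim ellipse in wrist: visible
g=cv2.cvtColor(im,cv2.COLOR_RGB2GRAY); 
s=observe(); M=np.array([.4451,-.1788])
for SS in (np.array([.59927,-.02287]),r[:2]):
    qq=solve_lens(SS,M); T1=pose(SS,*qq)[2]; print('aim',T1)
plan(s['eef_pos'],s['eef_rot'],T1,0,4,S=r[:2])
E
```

```text
S,E [ 0.59866207 -0.02218946] [0.42327671 0.01442326] 0.17916617093189927
(array([0.42317386, 0.0144147 ]), array([ 0.44848751, -0.15369009]), array([ 0.40470006, -0.18859939]))
[ 0.59911928 -0.02256194 -3.34875031 -1.42030974] (array([0.42296777, 0.01446031]), array([ 0.44845404, -0.15361839]), array([ 0.40470246, -0.18857264]))
aim [ 0.40133441 -0.2137367 ]
aim [ 0.4013704  -0.21378174]
[[[-0.4, 0.3, 0], [0, 0, -0.0], 1], [[-0.6, 0.5, 0], [0, 0, -0.0], 1], [[-0.6, 0.4, 0], [0, 0, -0.0], 1], [[-0.4, 0.3, 0], [0, 0, -0.0], 1]]
end [ 0.40167467 -0.21344944] 0.8039830766117805 aim [ 0.4013704  -0.21378174]
```

Call:
play_rows --commands '[[[-0.4,0.3,0],[0,0,0],1],[[-0.6,0.5,0],[0,0,0],1],[[-0.6,0.4,0],[0,0,0],1],[[-0.3,0.2,0],[0,0,0],1],[[-0.1,0.1,0],[0,0,0],1],[[0,0,0],[0,0,0],1],[[0,0,0],[0,0,0],1],[[0,0,0],[0,0,0],1]]'

```text
t: 13.7
eef_pos: [0.4014, -0.214, 0.1662]
eef_rot: [0.92, 0.391, -0.0, 0.0]
contact_force: [-0.9, -1.8, -1.7]
finger_gap: 0.153
```

```bash
python3 - <<'E'
from plan import *
im,d,m=grab('wrist','wrist16'); s=observe(); print(s['t'],np.round(s['eef_pos'],4),s['eef_rot'].round(4),s['contact_force'].round(1),s['finger_gap']*87)
E
```

```text
13.75 [ 0.4015 -0.214   0.1662] [ 9.203e-01  3.911e-01 -3.000e-04  2.000e-04] [-1.1 -2.6 -1.7] 13.297611496375552
```

View pics/wrist16.png

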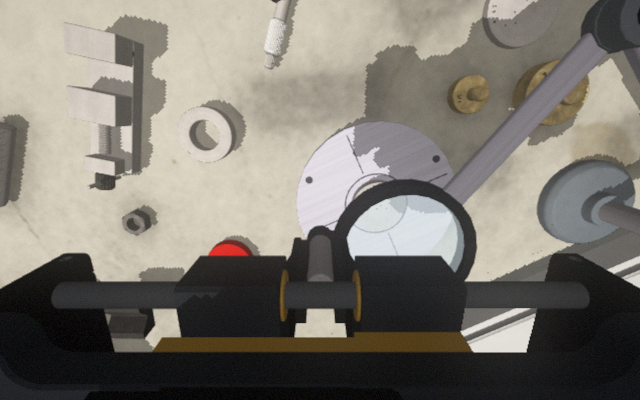

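```bash
python3 - <<'E'
from plan import *
im,d,m=load('wrist16'); M=[.4451,-.1788]
a=np.linspace(0,2*np.pi,721); 
for z in(.129,.113):
    p=proj(m,np.c_[M[0]+.048*np.cos(a),M[1]+.048*np.sin(a),a*0+z]); print(z,p.min(0),p.max(0))
g=cv2.cvtColor(im,cv2.COLOR_RGB2GRAY)
print(g[220,325:360].tolist()); print(g[220,455:490].tolist()); print(g[170:200,405].tolist())
E
```

```text
0.129 [331.47218147 182.50562646] [479.19791891 315.69830806]
0.113 [330.67425603 176.8500107 ] [467.51392363 301.6969638 ]
[222, 221, 221, 222, 221, 219, 218, 216, 216, 219, 203, 166, 125, 76, 55, 56, 59, 55, 56, 58, 56, 56, 56, 57, 53, 54, 57, 57, 53, 58, 56, 110, 191, 223, 221]
[144, 143, 135, 98, 49, 51, 50, 56, 50, 52, 56, 54, 54, 53, 52, 52, 100, 165, 192, 192, 194, 191, 198, 200, 200, 200, 199, 198, 194, 193, 194, 194, 193, 194, 191]
[137, 138, 142, 140, 140, 141, 136, 131, 132, 83, 49, 51, 50, 46, 49, 53, 53, 50, 51, 51, 56, 58, 53, 53, 53, 128, 174, 187, 186, 185]
```

Call:
play_rows --commands '[[[0,0,0],[0,0,0],1.6],[[0,0,0],[0,0,0],2.2],[[0,0,0],[0,0,0],3],[[0,0,0],[0,0,0],4.5],[[0,0,0],[0,0,0],4.5],[[0,0,0],[0,0,0],4.5],[[0,0,0],[0,0,0],4.5]]'

```text
t: 14.45
eef_pos: [0.4017, -0.2136, 0.1662]
eef_rot: [0.92, 0.391, 0.0, 0.0]
contact_force: [-0.0, 0.1, -0.2]
finger_gap: 0.505
```

```bash
python3 - <<'E'
from plan import *
im,d,m=grab('wrist','wrist17'); s=observe(); print(s['t'],np.round(s['eef_pos'],4),s['contact_force'].round(1),s['finger_gap']*87)
E
```

```text
14.5 [ 0.4017 -0.2136  0.1662] [-0.3 -0.8 -0.1] 44.37583804094416
```

View pics/wrist17.png

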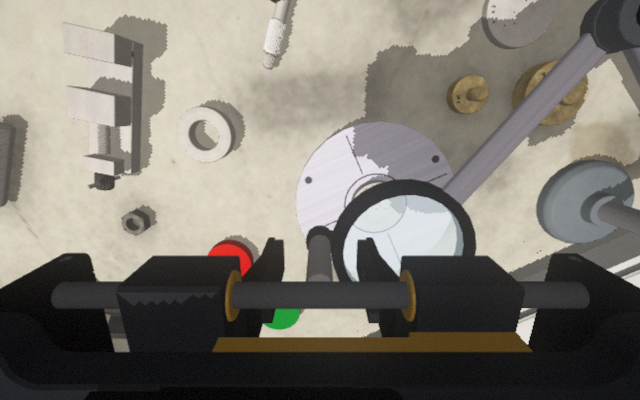

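Released. The rim stays where the model puts it, within about 2 px. I'll rise and clear away to check.

Call:
play_rows --commands '[[[0,0,-1.5],[0,0,0],4.5],[[0,0,-3],[0,0,0],4.5],[[0,0,-4],[0,0,0],4.5],[[0,0,-3],[0,0,0],4.5],[[-2,1,0],[0,0,0],4.5],[[-3.5,1.8,0],[0,0,0],4.5],[[-3.5,1.8,0],[0,0,0],4.5],[[-3.5,1.8,0],[0,0,0],4.5],[[-3.5,1.8,0],[0,0,0],4.5],[[-3.5,1.8,0],[0,0,0],4.5]]'

```text
t: 15.5
eef_pos: [0.3377, -0.4249, 0.2811]
eef_rot: [0.92, 0.391, -0.0, 0.0]
contact_force: [1.0, 0.4, 0.5]
finger_gap: 0.519
```

Call:
play_rows --commands '[[[-3.5,1.8,0],[0,0,0],4.5],[[-3.5,1.8,0],[0,0,0],4.5],[[-2,1,0],[0,0,0],4.5],[[0,0,0],[0,0,0],4.5],[[0,0,0],[0,0,0],4.5],[[0,0,0],[0,0,0],4.5]]'

```text
t: 16.1
eef_pos: [0.31, -0.519, 0.2813]
eef_rot: [0.92, 0.392, 0.0, -0.0]
contact_force: [-0.5, 0.2, -0.7]
finger_gap: 0.514
```

```bash
python3 - <<'E'
from plan import *
im,d,m=grab('top','top18'); s=observe(); print(s['t'],np.round(s['eef_pos'],4),s['contact_force'].round(1))
cv2.imwrite('pics/t18c.png',cv2.resize(im[140:270,270:430,::-1],None,fx=4.5,fy=4.5,interpolation=cv2.INTER_CUBIC))
M=[.4451,-.1788]
a=np.linspace(0,2*np.pi,721); p=proj(m,np.c_[M[0]+.048*np.cos(a),M[1]+.048*np.sin(a),a*0+.129]); print(p.min(0),p.max(0))
mk=(im.max(2)<75).astype(np.uint8); mk[:,:335]=0; mk[:,402:]=0; mk[:185]=0; mk[260:]=0
cs,_=cv2.findContours(mk,cv2.RETR_EXTERNAL,cv2.CHAIN_APPROX_NONE); c=max(cs,key=cv2.contourArea); (e,r)=cv2.minEnclosingCircle(c); el=cv2.fitEllipse(c)
print(el,r,'lens',onz(m,*el[0],.126),onz(m,*e,.126))
grab('scene','scene18')
E
```

```text
16.15 [ 0.31   -0.519   0.2815] [ 0.3  0.5 -0.9]
[350.67611939 198.42637387] [387.3465769  235.01818483]
((369.1703796386719, 217.71788024902344), (33.897369384765625, 38.31906509399414), 139.28903198242188) 21.128311157226562 lens [ 0.44242364 -0.17958979  0.126     ] [ 0.43741057 -0.18340631  0.126     ]
```

View pics/t18c.png

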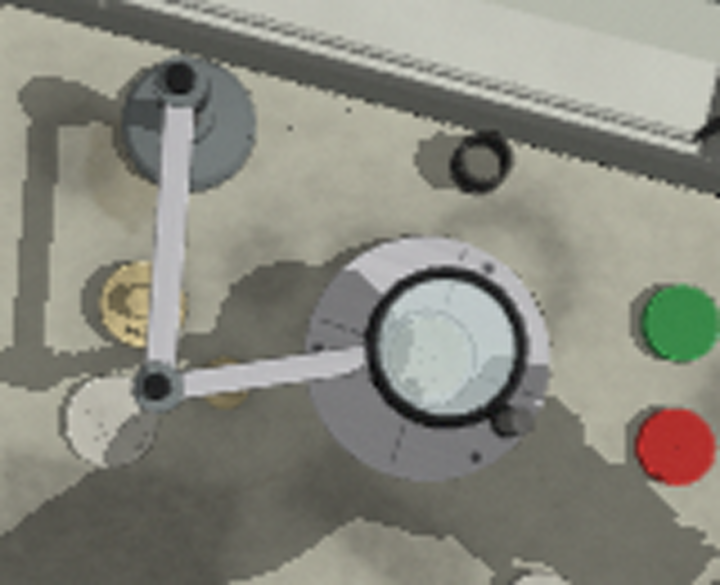

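View pics/scene18.png

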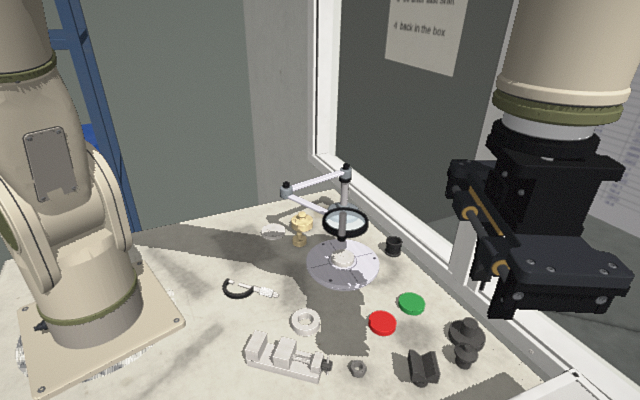

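The rim in the top view spans x 365–528 and y 266–428 in the crop, so its centre is at pixel (368.8,216.7). A lens exactly over the mark would project to (369.0,216.7), so it is within about 1 mm. (The automatic ellipse fit is pulled 3 mm off because the dark stem is merged into the contour.) The block shows through the glass inside the circle, the bystanders look unmoved, and the hand is clear. I'm handing in.

```bash
python3 -c "
from h import *
s=observe(); print(s['t'],abs(s['qvel']).max()); print(arm.hand_in())"
```

```text
16.2 0.00482160719863282
the job is handed in; nothing more can be done
None
```

The test block is centred in the engraved circle, the lens stands over it, and I handed the job in at about 16 s. No verdict was reported.

- **Block:** I held it lightly between the fingers and slid it about 34 mm across the platen without lifting it. The wrist camera then put the block and platen centres about 0.1 mm apart. I measured that before moving the magnifier. Afterwards I only saw the block through the glass, inside the circle.
- **Magnifier:** I dragged it by the stem, turning the hand with it, and let go. In the top view I read the rim's centre within about 1 mm of the mark. An automatic ellipse fit gave 3 mm instead, because the dark stem merged into the rim outline. Both are inside the 12 mm limit.
- **Rest of the bench:** The bystanders look unmoved in the last pictures, though I judged that by eye and did not measure it. The hand is clear of everything, and the contact force read only noise.

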